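# Change an inspection fixture over from short to long valve blocks

### The job

The inspection fixture is still set for the short valve block: slide the dark fence stop (its clamp screws are already slack) along the T-slot and out of the slot's open end, lift it away and stand it upright, foot down, in the empty black tray. Then load the long gold valve block: hold it in line with the fixture above the low end anvil, press the sprung carriage back with the block's end, lower the block (do not drop it) until it lies flat on the two rest strips, and let go so that the carriage clamps it against the anvil. Do not disturb the dispenser bottle or the needle oiler.

Things in the scene. Friction and masses are not known exactly. Their poses are not given: they have to be found in the camera images.
- stop_grip (a point): Fence stop, dark steel, 0.35 kg, loose. Point: centre of its upright plate, 70 mm long in x (along the slot), 16 thick in y (grasp here), 44 high. Below it a base 70 x 36 x 10 mm that rests on the deck, a neck 13 wide, 11.5 high, and the T-foot 70 x 28 x 8, underside 51.5 mm below this point. 1.5 mm play in the slot, sideways and up; no lifting while any of the foot is in the slot.
- slot_mouth (a point): Fixture: middle of the T-slot's open end at deck height (30 mm above the table). x points along the slot into the fixture, so the stop slides out towards -x, to where its centre is over 35 mm in front of this point; y points from the sprung carriage to the end anvil. Slot 130 mm long, 16 mm wide at the top, back end closed; only free table in front of the mouth.
- seat (a point): Fixture: where the loaded block's centre lies, 56 mm above the table; axes as slot_mouth, from which it is 65 mm in x, -9 mm in y. Block length along y, flat on two rest strips 6 mm above the deck, 34 x 34 mm. The fixed end anvil's face is 75 mm from here in +y; anvil 40 mm wide, top 54 mm above the table (screw heads lower).
- carriage (a joint): How far the sprung carriage is pressed back towards the seat's -y, in m: 0 at rest, 0.034 fully back. The spring pushes it towards the anvil: 4 N at 0, about 8 N at 0.018, 11 N at 0.034. At rest the gap between carriage and anvil is 132 mm, 18 mm too short for the block; with the block loaded it reads 0.018.
- carriage_face (a point): Middle of the top edge of the carriage's front face; moves with the carriage; axes as seat. Aluminium block 40 mm wide on two guide rods with coil springs. The upright face looks to +y and reaches from just above the deck to this edge, 80 mm above the table, 26 mm higher than the anvil's top.
- block_center (a point): Long valve block, gold-coloured metal with drilled ports, loose, lying on the table; this point is its centre, 20 mm above its underside, z up. Solid box 38 mm wide in x (grasp across this), 150 mm long in y, 40 mm high; either end may face the anvil. About 0.5 kg.
- tray_floor (a point): Centre of the inner floor of the black open tray, 2 mm above the table; the tray is fixed. Its length lies along y: 104 mm inside; 48 mm inside in x; walls 14 mm high. The stop fits with its long side along the tray's length.
- ipa_dispenser: White solvent dispenser bottle, 66 mm in diameter, 143 mm high; origin at its underside. A bystander near the front edge, left of the fixed indicator stand: leave it standing where it is. The indicator stand reaches to about 0.2 m above the table.
- oiler: Needle oiler with a red cap, 27 mm in diameter, 102 mm high; origin at its underside. A bystander behind the indicator stand: leave it standing where it is.
There are look-alikes about, which are no part of the job. What is shaped like the part that bears stop_grip but pink is not meant.

How it is judged:
On the way, in this order (a step that is already met when the one before it is completed fails the run):
1. the fence stop has been slid out of the open end of the T-slot (x of stop_grip in the frame of slot_mouth below -0.034 m), for 0.05 s.
2. the stop stands in the tray, let go (x of stop_grip in the frame of tray_floor between -0.014 and 0.014 m and y of stop_grip in the frame of tray_floor between -0.024 and 0.024 m and z of stop_grip in the frame of tray_floor between 0.046 and 0.056 m and angle between stop_grip's own z axis and vertical below 0.15 rad and contact force between the fingers and stop below 0.2 N and linear speed of stop below 0.02 m/s and angular speed of stop below 0.2 rad/s), for 0.2 s.
3. the sprung carriage has been pressed back with the block held over the seat (value of joint carriage above 0.0185 m and horizontal distance between block_center and seat below 0.04 m), for 0.05 s.
At the end, for the whole second after the job is handed in: The block lies in line in the fixture (centre within 3 mm of the seat along the clamping line, 9 mm across it, 2.5 mm in height, within 4 degrees), clamped by the carriage against the anvil; the stop stands upright in the tray (within 8 degrees). Both are at rest and let go (all of step 2 and y of block_center in the frame of seat between -0.003 and 0.003 m and x of block_center in the frame of seat between -0.009 and 0.009 m and z of block_center in the frame of seat between -0.0025 and 0.0025 m and angle between the y axis of block_center and the y axis of seat, either way round below 0.07 rad and angle between block_center's own z axis and vertical below 0.06 rad and value of joint carriage between 0.0155 and 0.0205 m and linear speed of block below 0.02 m/s and angular speed of block below 0.2 rad/s and contact force between the fingers and block below 0.2 N); the robot touches nothing.
It fails at once if the dispenser bottle or the needle oiler is shifted by more than 30 mm or tipped (distance of any of ipa_dispenser, oiler from where it was at the start of the episode above 0.03 m or angle between any of ipa_dispenser, oiler's own z axis and vertical above 0.4 rad).
It fails at once if the block is dropped or slammed into its seat (faster than 0.4 m/s within 25 mm of the seat) (distance between block_center and seat below 0.025 m and linear speed of block above 0.4 m/s).
It also fails if it takes over 64 s, if anything falls off the work surface, if the arm or the gripper's body presses on something with over 40 N, if the wrist force passes 120 N, or if a joint passes its speed limit or range.

### The arm

A 7-joint arm with a two-finger parallel gripper is mounted at the origin on a cart in front of the work surface, level with it; the furniture and walls round the work are solid. World frame = base frame: x ahead of the robot, y to its left, z up, the work surface at z = 0. Lengths are in m, angles in rad, forces in N, time in s.
With the tool pointing down it reaches from about 0.4 to 0.9 m from the base axis. Payload 5.5 kg.
Tool frame: the origin (TCP) lies midway between the tips of the shut fingers; the grasp point (between the pads) lies 19 mm behind it (manip.grip_depth is the distance from the TCP to the grasp point, in m); z points along the fingers, x is the direction in which the jaws open and shut, and the axes are right-handed (so a half turn about z gives the same grasp; the last joint's range is limited). The gripper opens to 92 mm and grips with 3 to 60 N. Pads are 19 mm wide; open, the fingers measure 130 mm over their backs; the gripper's body (75 mm by 190 mm) begins 47 mm behind the grasp point.
Start: joints at [1.454, 0.501, -0.427, 1.55, 0.221, 1.138, -0.21], TCP at [0.241, -0.604, 0.227] pointing down, gripper open.
Joint ranges: [-2.88, 2.88], [-0.31, 2.03], [-1.54, 1.56], [0.2, 2.42], [-1.41, 4.55], [0.19, 2.02], [-2.57, 2.57]. Speed limits (rad/s): [2.57, 2.57, 3.14, 3.14, 3.14, 3.14, 3.14].

### API

Orientations are given as a unit quaternion [x, y, z, w].
In Python, from bench import manip, effector, viewer gives the robot as it stands. Calls block until the motion is done:
- manip.move_pose(position, orientation): joint-space move of the TCP to a pose.
- manip.servo_line(position, ori=None, vel=0.15): straight line of the TCP; ori=None keeps the orientation; vel is the mean speed in m/s.
- manip.movej(angles): joint-space move.
- effector.open_jaws() and effector.close(f_grip=None): open the fingers fully, or close them until they stop; f_grip is the grip in N (None keeps the last).
- manip.sleep(seconds).
- manip.solve_ik(position, orientation): joint angles nearest the present ones, or None.
- viewer.get_image(name): name is "scene" or "top" or "wrist"; returns the picture (480x640x3 uint8, red, green, blue); there is no depth.
- viewer.get_calibration(name): a dict with "vfov" (degrees; the focal length in pixels is half the picture's height over the tangent of half this angle, whatever the lens; pixels are square), "cx", "cy" (the principal point, pixels), "eye" and "attitude" of the camera in the world. Camera axes: x right, y down, z forward; pixel columns grow to the right and rows downward; lengths in m; the calibration is good to about 2 mm. A picture is of the moment at which its call begins: read the wrist's pose just before it. get_calibration takes no time and is no camera call; for the wrist camera it gives the pose at the moment of the call.
A pose or a line that the arm cannot do raises manip.PlanningError and nothing moves.
- manip.hand_in(): hands the job in, once; it reports no verdict.
Readings, each from a call of its own:
- manip.current_clock(): time.
- manip.current_q(): joint angles.
- manip.current_joint_velocities(): joint speeds.
- manip.current_tau(): joint torques, N m.
- manip.current_tool_pos(): TCP position.
- manip.current_tcp_rot(): TCP orientation.
- manip.current_force(): force on the tool from outside, world axes, zero at the start.
- manip.current_wrist_torque(): the same for the moment, N m.
- manip.current_finger_gap(): finger opening in m.
Only numpy, scipy, OpenCV 4.12 (cv2) and the standard library are available. Lean on these libraries where they do the work, as an engineer would, in place of code of your own. Each camera call takes 0.05 s, during which the arm holds its last target.

## Working session

There is one attempt and no reset: what is moved stays moved. The work goes in short steps, each a Python script; the robot and the scene stay as the last script left them, time stands still between calls to the robot, and variables do not carry over. Pictures are saved under pics/ and viewed, and the job is handed in when it is done.

```bash
ls; mkdir -p pics; python3 - <<'E'
from bench import manip, effector, viewer
import cv2
for n in ["scene","top","wrist"]:
    c=viewer.get_calibration(n); print(n,c)
    im=viewer.get_image(n); cv2.imwrite(f"pics/{n}0.png",im[:,:,::-1])
print(manip.current_clock(),manip.current_tool_pos(),manip.current_tcp_rot(),manip.current_finger_gap(),manip.grip_depth)
E
```

```text
pics
scene {'vfov': 55.189328908334936, 'cx': 318.2232767859084, 'cy': 227.9908704931733, 'eye': array([-0.09796295,  0.6695763 ,  0.59918355]), 'attitude': array([-0.27897039,  0.81749534, -0.47393933,  0.17105088])}
top {'vfov': 55.87616551979248, 'cx': 321.5288949345364, 'cy': 231.9484617283367, 'eye': array([ 0.40117917, -0.05806523,  1.28254441]), 'attitude': array([ 0.71445575, -0.69827121,  0.02639883, -0.03568458])}
wrist {'vfov': 66.1802573404369, 'cx': 317.1854780460542, 'cy': 242.2156425868253, 'eye': array([ 0.30557269, -0.5781942 ,  0.3845226 ]), 'attitude': array([ 0.82109315, -0.55572361, -0.07329415,  0.10772776])}
0.15 [ 0.24079028 -0.60316535  0.225906  ] [ 8.27888589e-01 -5.60892047e-01 -6.11090582e-04 -4.71662089e-04] 0.09173341894740847 0.0188
```

View pics/scene0.png

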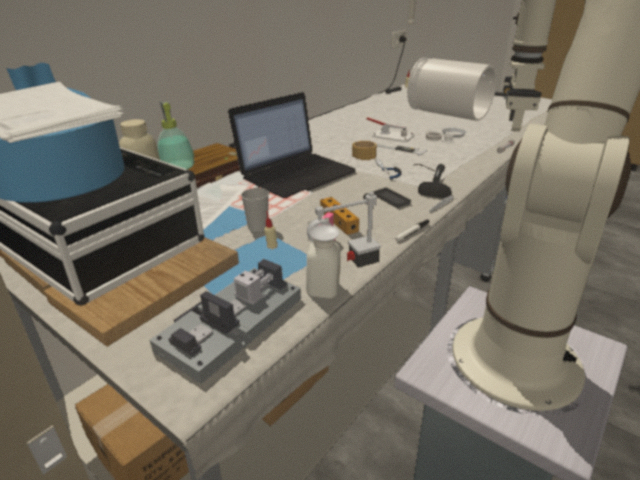

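View pics/top0.png

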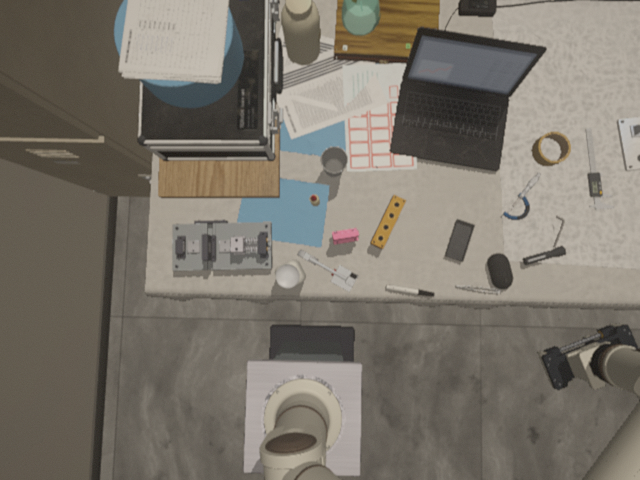

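View pics/wrist0.png

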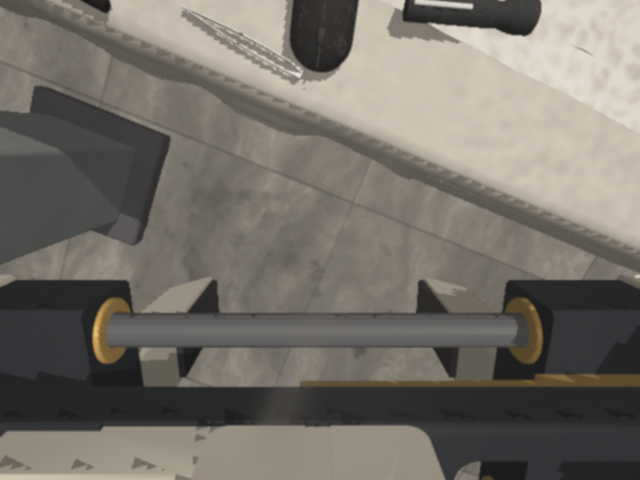

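```bash
cat > h.py <<'E'
import numpy as np, cv2
from scipy.spatial.transform import Rotation as R
from bench import manip, effector, viewer
def ray(c,u,v):
    f=240/np.tan(np.radians(c["vfov"])/2)
    d=np.array([(u-c["cx"])/f,(v-c["cy"])/f,1.0])
    return np.array(c["eye"]),R.from_quat(c["attitude"]).apply(d)
def plane(c,u,v,z):
    e,d=ray(c,u,v); return e+d*(z-e[2])/d[2]
def proj(c,p):
    f=240/np.tan(np.radians(c["vfov"])/2)
    q=R.from_quat(c["attitude"]).inv().apply(np.asarray(p)-c["eye"])
    return np.array([c["cx"]+f*q[...,0]/q[...,2],c["cy"]+f*q[...,1]/q[...,2]])
def tri(c1,p1,c2,p2):
    a,d=ray(c1,*p1);b,e=ray(c2,*p2)
    s=np.linalg.lstsq(np.array([d,-e]).T,b-a,rcond=None)[0]
    P,Q=a+s[0]*d,b+s[1]*e
    return (P+Q)/2,np.linalg.norm(P-Q)
def crop(im,x0,y0,x1,y1,name,k):
    o=cv2.resize(im[y0:y1,x0:x1],None,fx=k,fy=k,interpolation=cv2.INTER_CUBIC)
    cv2.imwrite("pics/"+name,o)
E
python3 - <<'E'
from h import *
t=cv2.imread("pics/top0.png"); s=cv2.imread("pics/scene0.png")
crop(t,160,160,290,280,"top_fix.png",6); crop(t,290,180,490,310,"top_mid.png",4); crop(s,140,250,310,390,"sc_fix.png",4); crop(s,240,170,470,280,"sc_mid.png",3)
c=viewer.get_calibration("top")
for n,u,v in [("fixbl",174,270),("fixbr",271,270),("gold",388,222),("phone",460,240),("bottle",288,275),("oiler",314,199),("pink",345,236)]: print(n,plane(c,u,v,0.03).round(3))
E
```

```text
fixbl [0.396 0.366 0.03 ]
fixbr [0.403 0.097 0.03 ]
gold [ 0.543 -0.224  0.03 ]
phone [ 0.498 -0.424  0.03 ]
bottle [0.39  0.049 0.03 ]
oiler [ 0.603 -0.017  0.03 ]
pink [ 0.501 -0.106  0.03 ]
```

View pics/top_fix.png

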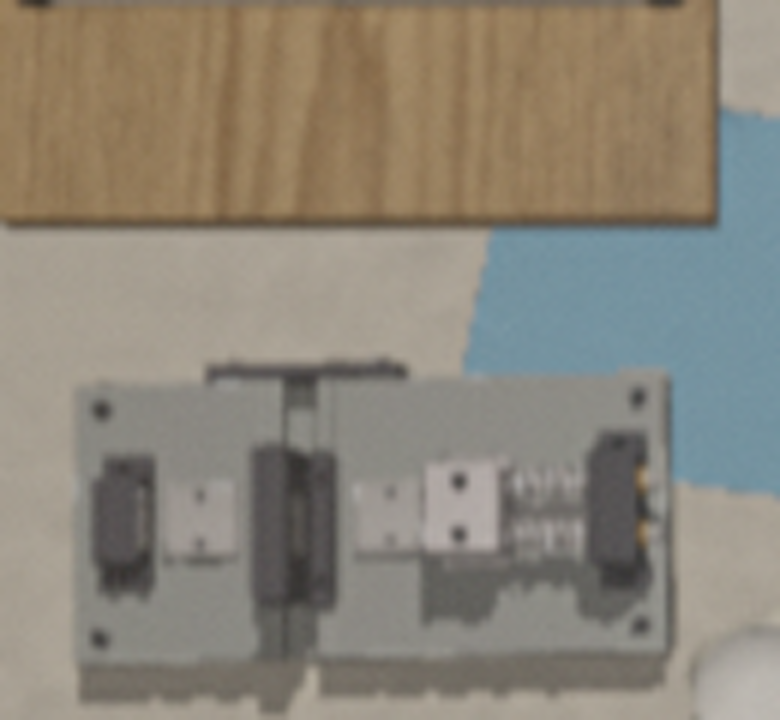

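View pics/top_mid.png

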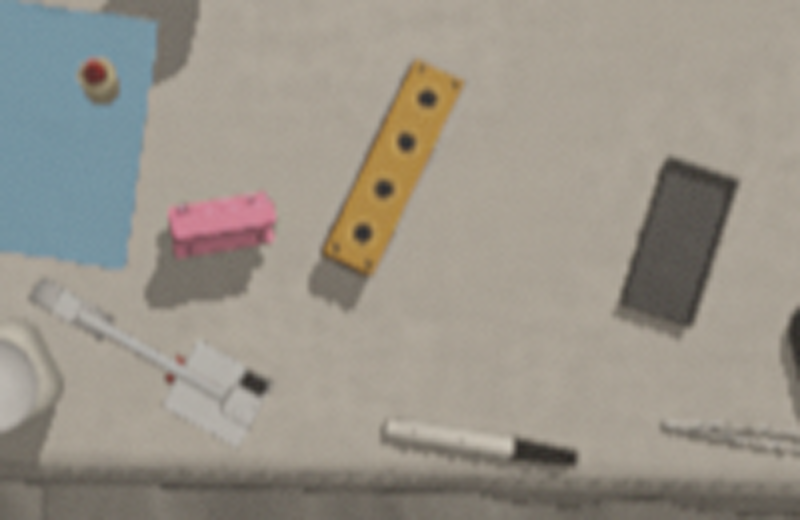

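View pics/sc_fix.png

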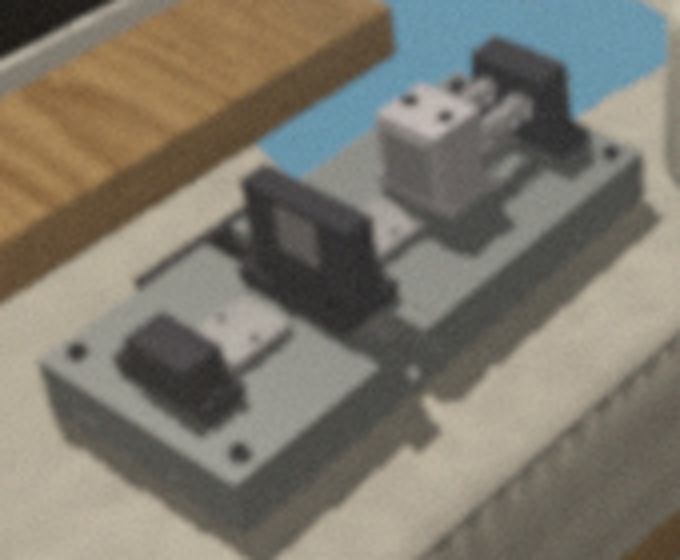

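View pics/sc_mid.png

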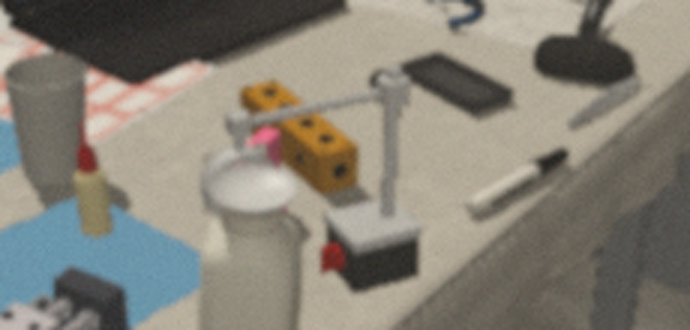

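```bash
python3 - <<'E'
from h import *
c=viewer.get_calibration("wrist"); p=manip.current_tool_pos(); T=R.from_quat(manip.current_tcp_rot())
print("off",T.inv().apply(c["eye"]-p),"fwd",T.inv().apply(R.from_quat(c["attitude"]).apply([0,0,1])), "camx",T.inv().apply(R.from_quat(c["attitude"]).apply([1,0,0])))
s=np.sqrt(.5)
for q in ([s,-s,0,0],[s,s,0,0]):
  for P in ([.45,-.3,.33],[.40,.27,.3],[.42,.27,.06],[.48,-.42,.08]):
    print(q[1],P,manip.solve_ik(P,q))
t=viewer.get_calibration("top")
# fixture corners px in full image
K=lambda x,y:(160+x/6-.4,160+y/6-.4)
for u,v in [(78,385),(668,375),(668,652),(80,662)]: print(plane(t,*K(u,v),.03).round(4))
# tray corners (290,180)x4
K=lambda x,y:(290+x/4-.4,180+y/4-.4)
for u,v in [(670,158),(737,180),(690,328),(618,308)]: print("tray",plane(t,*K(u,v),.014).round(4))
for u,v in [(416,60),(463,80),(370,273),(324,253)]: print("blk",plane(t,*K(u,v),.04).round(4))
E
```

```text
off [ 0.00064138 -0.06945094 -0.15874402] fwd [0.00134698 0.25846154 0.96602061] camx [ 9.99998954e-01 -8.56570005e-04 -1.16517686e-03]
-0.7071067811865476 [0.45, -0.3, 0.33] [ 1.01612454  0.22646864 -0.56334368  1.69196782  0.12629392  1.25955809
 -1.14526594]
-0.7071067811865476 [0.4, 0.27, 0.3] [-0.45736587  0.10491367 -0.20667079  1.87312025  0.02338187  1.16587451
 -2.24294109]
-0.7071067811865476 [0.42, 0.27, 0.06] [-0.63733853  0.44765293  0.01462339  2.05814598 -0.01065827  0.6358626
 -2.18637687]
-0.7071067811865476 [0.48, -0.42, 0.08] [ 0.94493955  0.64091189 -0.37002869  1.69049699  0.2882602   0.86428331
 -1.11746992]
0.7071067811865476 [0.45, -0.3, 0.33] [ 1.43488913  0.37417587 -1.13956517  1.68082053  0.35043729  1.31392191
  1.80137854]
0.7071067811865476 [0.4, 0.27, 0.3] [ 0.44508191  0.3029169  -1.28522039  1.8505942   0.30980206  1.21924408
  0.63371408]
0.7071067811865476 [0.42, 0.27, 0.06] [ 0.23187097  0.76977591 -1.11814779  2.03132122  0.88900595  0.93751283
  0.19715861]
0.7071067811865476 [0.48, -0.42, 0.08] [ 1.31193212  0.82983133 -0.94128857  1.67743576  0.76203434  1.04284401
  1.68719886]
[0.5249 0.3763 0.03  ]
[0.5357 0.1014 0.03  ]
[0.4074 0.0971 0.03  ]
[0.3965 0.3686 0.03  ]
tray [ 0.5575 -0.4202  0.014 ]
tray [ 0.543 -0.467  0.014]
tray [ 0.4385 -0.4338  0.014 ]
tray [ 0.4513 -0.3838  0.014 ]
blk [ 0.6187 -0.2377  0.04  ]
blk [ 0.6054 -0.2703  0.04  ]
blk [ 0.4703 -0.2076  0.04  ]
blk [ 0.4834 -0.1759  0.04  ]
```

```bash
cat >> h.py <<'E'
def quat(a):
    "tool pointing down, jaw axis (tool x) at world angle a (rad)"
    x=np.array([np.cos(a),np.sin(a),0]); z=np.array([0,0,-1.]); y=np.cross(z,x)
    return R.from_matrix(np.array([x,y,z]).T).as_quat()
def snap(cam,name):
    c=viewer.get_calibration(cam); im=viewer.get_image(cam)[:,:,::-1].copy()
    cv2.imwrite(f"pics/{name}.png",im); np.save(f"pics/{name}.npy",c,allow_pickle=True); return c,im
def load(name): return np.load(f"pics/{name}.npy",allow_pickle=True).item(),cv2.imread(f"pics/{name}.png")
E
python3 - <<'E'
from h import *
q=quat(np.pi/2)
manip.servo_line([.27,-.6,.34],vel=.25); 
print(manip.current_clock())
manip.move_pose([.57,-.32,.34],q); print(manip.current_clock(),manip.current_q().round(2))
snap("wrist","w1"); snap("top","t1")
manip.move_pose([.53,.24,.32],q); print(manip.current_clock(),manip.current_q().round(2))
snap("wrist","w2")
manip.servo_line([.53,.29,.32]); snap("wrist","w3")
print(manip.current_clock())
E
```

```text
0.7667
2.425 [ 1.13  0.59 -1.05  1.38  0.51  1.45  1.67]
4.55 [ 0.43  0.6  -1.33  1.6   0.59  1.42  0.61]
5.1333
```

View pics/w1.png

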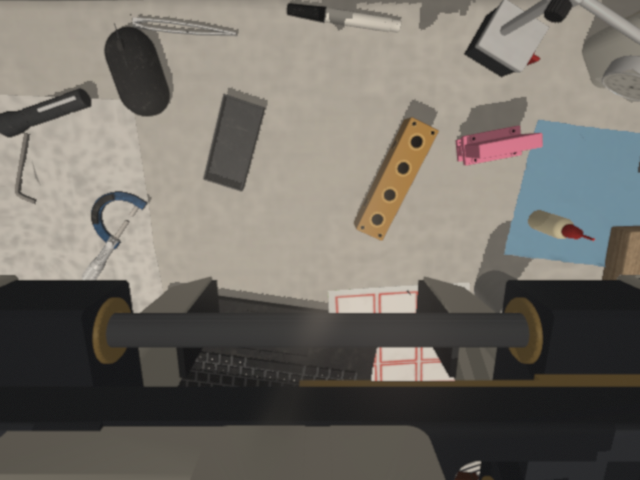

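View pics/w2.png

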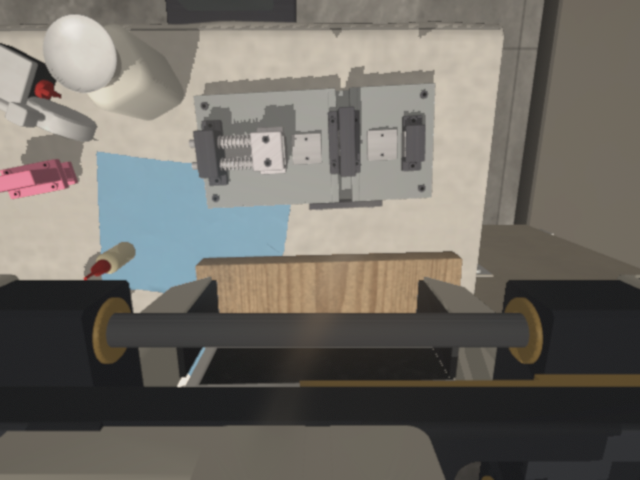

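View pics/t1.png

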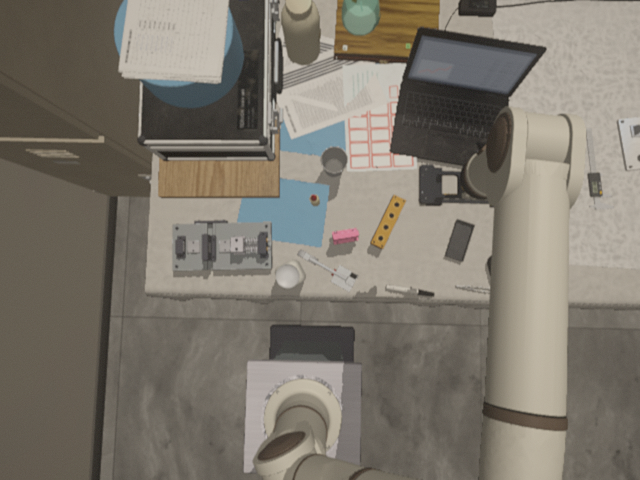

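```bash
python3 - <<'E'
from h import *
_,a=load("w2"); crop(a,190,75,440,215,"w2c.png",3.2)
_,b=load("w3"); crop(b,140,75,400,215,"w3c.png",3)
_,d=load("w1"); crop(d,190,80,290,200,"w1tray.png",5); crop(d,340,90,560,250,"w1blk.png",3.6)
E
```

```text
(no output)
```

View pics/w2c.png

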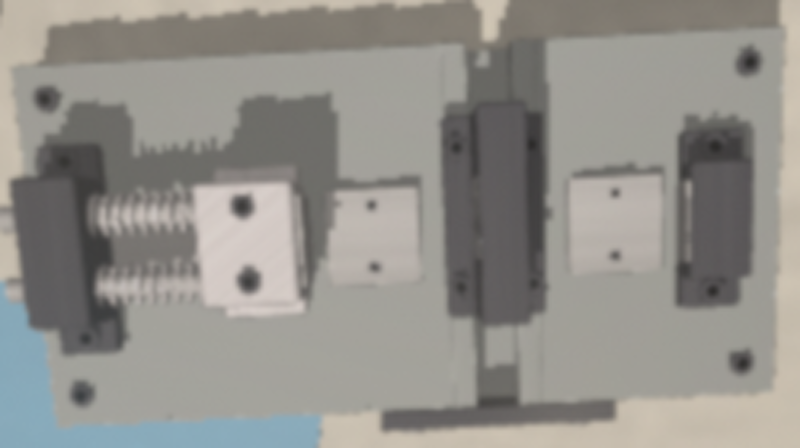

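View pics/w3c.png

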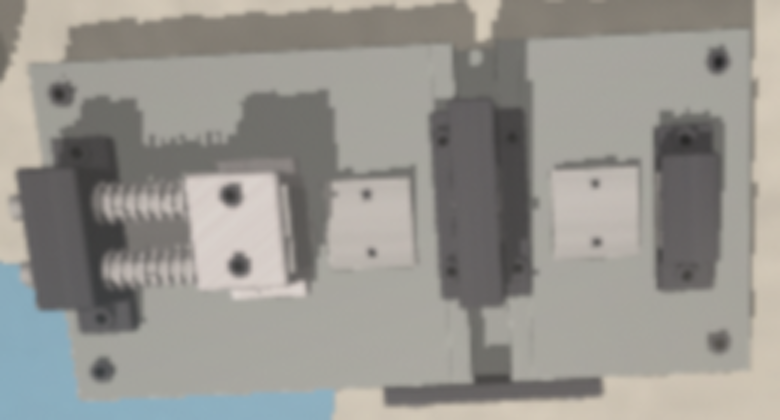

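View pics/w1tray.png

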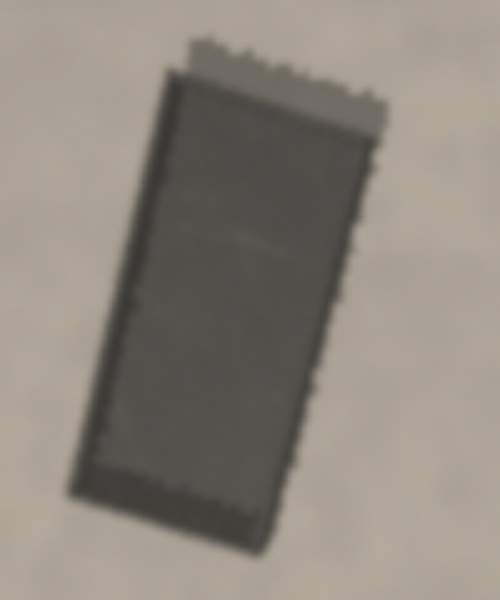

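View pics/w1blk.png

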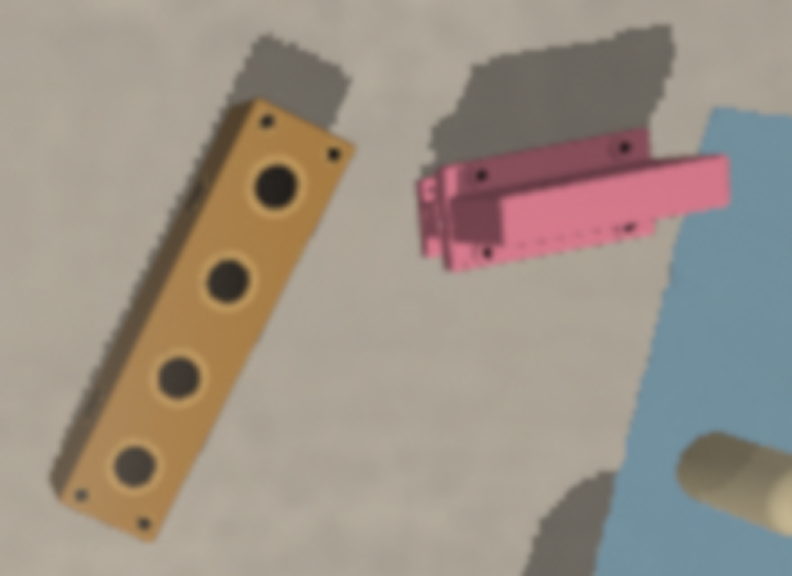

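```bash
python3 - <<'E'
from h import *
c2,_=load("w2"); c3,_=load("w3"); c1,_=load("w1"); ct=viewer.get_calibration("top")
M=lambda k,x0,y0:(lambda x,y:(x/k+x0-.5+.5/k,y/k+y0-.5+.5/k))
A=M(3.2,190,75);B=M(3,140,75)
print("deck w2",[plane(c2,*A(*p),.03)[:2].round(4).tolist() for p in [(12,67),(782,28),(770,390),(57,427)]])
print("deck w3",[plane(c3,*B(*p),.03)[:2].round(4).tolist() for p in [(30,63),(752,29),(748,369),(82,400)]])
print("slot w2",[plane(c2,*A(*p),.03)[:2].round(4).tolist() for p in [(489,43),(497,403)]])
print("slot w3",[plane(c3,*B(*p),.03)[:2].round(4).tolist() for p in [(476,43),(490,380)]])
print("stoptop w2",[plane(c2,*A(*p),.084)[:2].round(4).tolist() for p in [(477,102),(527,103),(531,322),(484,324)]])
print("stoptop w3",[plane(c3,*B(*p),.084)[:2].round(4).tolist() for p in [(446,99),(492,100),(501,303),(458,304)]])
print("anvil w2",[plane(c2,*A(*p),.054)[:2].round(4).tolist() for p in [(693,160),(752,160),(750,277),(694,278)]])
print("anvil w3",[plane(c3,*B(*p),.054)[:2].round(4).tolist() for p in [(663,153),(720,153),(716,290),(656,290)]])
print("carr w2",[plane(c2,*A(*p),.080)[:2].round(4).tolist() for p in [(193,186),(292,181),(297,300),(205,307)]])
print("carr w3",[plane(c3,*B(*p),.080)[:2].round(4).tolist() for p in [(184,175),(276,171),(286,285),(197,290)]])
C=M(5,190,80)
print("tray",[plane(c1,*C(*p),.014)[:2].round(4).tolist() for p in [(168,70),(378,138),(265,555),(70,497)]])
D=M(3.6,340,90)
print("blk",[plane(c1,*D(*p),.04)[:2].round(4).tolist() for p in [(257,98),(355,148),(153,542),(62,500)]])
print("blk bottom",[plane(c1,*D(*p),.0)[:2].round(4).tolist() for p in [(228,112),(50,480)]])
ta=lambda p,q:tri(c2,A(*p),c3,B(*q))
for p,q in [((477,102),(446,99)),((527,103),(492,100)),((12,67),(30,63)),((782,28),(752,29))]: print(ta(p,q))
E
```

```text
deck w2 [[0.4088, 0.0967], [0.3964, 0.3698], [0.5244, 0.3755], [0.5384, 0.1026]]
deck w3 [[0.4085, 0.0972], [0.3962, 0.371], [0.5247, 0.3761], [0.5379, 0.1035]]
slot w2 [[0.4011, 0.2665], [0.5293, 0.2716]]
slot w3 [[0.4012, 0.2669], [0.5294, 0.271]]
stoptop w2 [[0.4258, 0.2596], [0.4261, 0.2754], [0.4943, 0.2784], [0.495, 0.2628]]
stoptop w3 [[0.4261, 0.2592], [0.4264, 0.2747], [0.4939, 0.2773], [0.4943, 0.2622]]
anvil w2 [[0.4419, 0.3356], [0.442, 0.3559], [0.4813, 0.3581], [0.4816, 0.3384]]
anvil w3 [[0.442, 0.3362], [0.442, 0.3571], [0.4914, 0.3578], [0.4914, 0.3351]]
carr w2 [[0.451, 0.168], [0.4495, 0.2002], [0.4873, 0.2008], [0.4896, 0.1702]]
carr w3 [[0.4506, 0.1677], [0.4492, 0.1997], [0.488, 0.201], [0.4898, 0.1692]]
tray [[0.4402, -0.4375], [0.456, -0.3865], [0.5591, -0.42], [0.5439, -0.47]]
blk [[0.4695, -0.2113], [0.4853, -0.1779], [0.6198, -0.2389], [0.6044, -0.2717]]
blk bottom [[0.4715, -0.2117], [0.6056, -0.2722]]
(array([0.42619242, 0.25944229, 0.08680581]), np.float64(0.0002463740779650257))
(array([0.42669777, 0.274905  , 0.08896283]), np.float64(0.00022109734880446113))
(array([0.40805235, 0.09510919, 0.02507599]), np.float64(0.0003369178361978936))
(array([0.39480151, 0.37285284, 0.01969408]), np.float64(0.00014192076697693934))
```

```bash
cat >> h.py <<'E'
TH=0.045; XH=np.array([np.cos(TH),np.sin(TH),0]); YH=np.array([-np.sin(TH),np.cos(TH),0]); ZH=np.array([0,0,1.])
MOUTH=np.array([.4011,.2667,0]); SEAT=MOUTH+.065*XH-.009*YH
def F(x,y,z): return MOUTH+x*XH+y*YH+z*ZH
QF=quat(np.pi/2+TH)
def st(m=""): print(m,"t",round(manip.current_clock(),2),"p",manip.current_tool_pos().round(4),"F",manip.current_force().round(1),"gap",round(manip.current_finger_gap(),4))
E
python3 - <<'E'
from h import *
for P in [F(.031,0,.16),F(.031,0,.046),F(-.023,0,.046),F(.005,0,.046),F(-.046,0,.046),F(-.046,0,.31)]: print(manip.solve_ik(P,QF))
print(SEAT)
for a in (2.5,182.5): 
  for dy in (0,.03): print(a,manip.solve_ik(SEAT+dy*YH+[0,0,.04],quat(np.radians(a))))
E
```

```text
[ 0.3401833   0.64132818 -1.25165374  1.94883649  0.69925121  1.0812653
  0.39973327]
[ 0.19218124  0.76368791 -1.03967049  2.01523173  0.87153688  0.89334265
  0.27948888]
[ 0.16477977  0.68994112 -1.03774915  2.12442262  0.84544117  0.82215058
  0.20805705]
[ 0.18151058  0.72904626 -1.0396814   2.06869743  0.86038135  0.85975072
  0.24464544]
[ 0.14708939  0.65700296 -1.03537555  2.16872951  0.83141058  0.79078345
  0.17814751]
[ 0.66186531  0.25148112 -1.52480928  1.91672688  0.26741399  1.2247636
  0.66168573]
[0.46643906 0.26063312 0.        ]
2.5 [ 0.02094044  0.65846113 -0.74088523  1.96001893  0.63507047  0.77006023
 -1.04831794]
2.5 [-0.03949756  0.67547567 -0.73397874  1.92549822  0.63319986  0.7863756
 -1.08763913]
182.5 [ 0.34919043  1.04927707 -1.30974634  1.95125142  1.14544873  1.16713764
  1.74150337]
182.5 [ 0.28269571  1.05654648 -1.29987129  1.91667456  1.14176443  1.17453827
  1.71031778]
```

Candidates are as follows.
- **Stop:** the dark upright in the slot at w2 (343,140). The pink look-alike at w2 (38,178) is rejected by colour.
- **Tray:** the walled dark rectangle at w1 (235,140). The mouse at (138,70) and the laptop are not it.
- **Block:** the only gold one, at w1 (397,180).

The close crops show the stop with its base in the slot, the tray with its walls and shadowed inner edge, and the gold block with four ports. The deck rotation is 0.045 rad on both axes and the stop centre is at x = 0.059 in the slot frame. I will grip the front end of the stop first, because its middle is flanked by the carriage and the anvil.

```bash
python3 - <<'E'
from h import *
manip.move_pose(F(.031,0.0,.16),QF); st()
manip.servo_line(F(.031,0.001,.046),vel=.12); st("down")
effector.close(f_grip=15); st("closed")
snap("wrist","w4")
manip.servo_line(F(.001,0,.046),vel=.08); st("slid 30")
snap("scene","s4")
E
```

```text
t 5.92 p [0.4339 0.2683 0.1611] F [-0.2  0.1  0.4] gap 0.0919
down t 7.02 p [0.4324 0.2696 0.0466] F [-0.8 -0.7  0.9] gap 0.0918
closed t 8.18 p [0.432 0.269 0.046] F [-0.  -0.6  0.5] gap 0.0156
slid 30 t 8.75 p [0.4009 0.2667 0.046 ] F [-2.  -0.4  0.7] gap 0.016
```

View pics/w4.png

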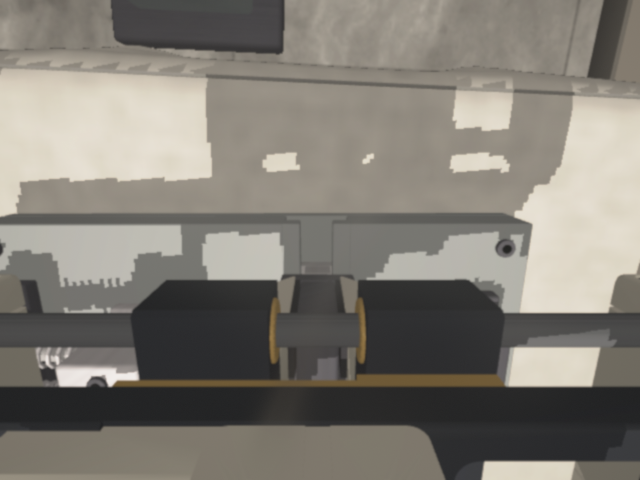

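View pics/s4.png

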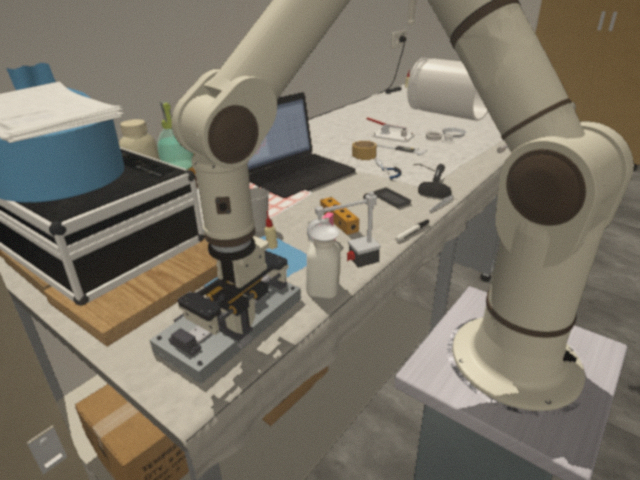

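```bash
python3 - <<'E'
from h import *
c,_=load("w4"); print("mouth",plane(c,317,216,.03), [plane(c,u,216,.03).round(4) for u in (302,333)])
manip.servo_line(F(-.023,0,.046),vel=.1); st("slid")
effector.open_jaws(); snap("wrist","w5")
manip.servo_line(F(.005,0,.046),vel=.1); st("regrip pos")
effector.close(f_grip=30); st("closed")
manip.servo_line(F(-.048,0,.046),vel=.1); st("out")
manip.sleep(.05)
snap("wrist","w6"); snap("scene","s6")
E
```

```text
mouth [0.39687868 0.26659612 0.03      ] [array([0.3972, 0.2594, 0.03  ]), array([0.3965, 0.2743, 0.03  ])]
slid t 9.19 p [0.3778 0.2656 0.046 ] F [-2.6 -0.9 -1. ] gap 0.0158
regrip pos t 10.94 p [0.4061 0.267  0.0459] F [0.3 0.5 0.4] gap 0.0915
closed t 12.1 p [0.4061 0.2669 0.046 ] F [0.2 0.1 0.1] gap 0.0156
out t 12.78 p [0.3536 0.2644 0.046 ] F [ 0.1 -0.3 -3.2] gap 0.0157
```

```bash
python3 - <<'E'
from h import *
_,a=load("w6");_,b=load("s6");_,d=load("w5")
o=np.hstack([cv2.resize(b[270:400,140:320],(400,289)),cv2.resize(d,(385,289))]); cv2.imwrite("pics/m6.png",o)
E
```

```text
(no output)
```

View pics/m6.png

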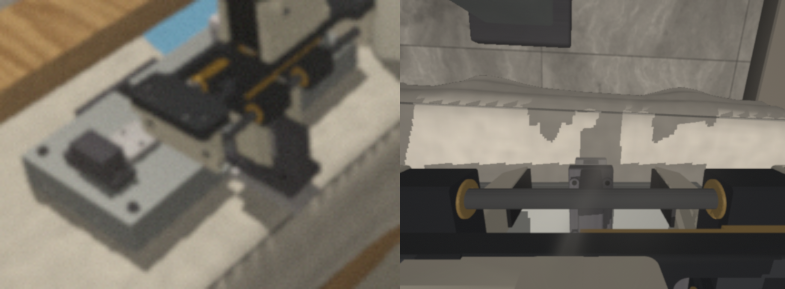

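View pics/w6.png

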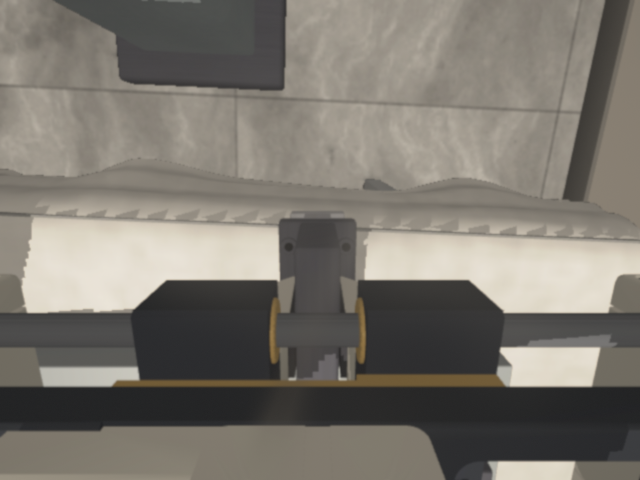

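```bash
python3 - <<'E'
from h import *
c,_=load("w6")
for v in (217,219,221):
  p=plane(c,318,v,.04)-MOUTH; print(v,p@XH+.035,p@YH)
for P,a in [((.50,-.428,.31),-18.0),((.50,-.428,.05),-18.0)]: print(manip.solve_ik(P,quat(np.radians(90+a))))
E
```

```text
217 -0.04885932954025286 -0.0002774486069593283
219 -0.04793370711019425 -0.00027671755942626193
221 -0.04700543594738027 -0.0002759844199499723
[ 1.34081445  0.6400583  -1.07874497  1.41392278  0.56177881  1.41680181
  1.51954733]
[ 1.30519926  0.93366153 -0.98502467  1.63142891  0.86843302  1.07058825
  1.31529934]
```

```bash
python3 - <<'E'
from h import *
TC=np.array([.499,-.429]); QT=quat(np.pi/2-.309)
manip.servo_line(F(-.048,0,.13),vel=.2); st("lift")
manip.servo_line(F(.05,-.03,.31),vel=.3); st("lift2")
manip.move_pose([TC[0],TC[1],.30],QT); st("over tray")
snap("wrist","w7");snap("scene","s7")
manip.servo_line([TC[0],TC[1],.11],vel=.25); st("low")
snap("wrist","w8");snap("scene","s8")
E
```

```text
lift t 13.5 p [0.3534 0.2638 0.1295] F [-0.2  0.4 -4.7] gap 0.0161
lift2 t 14.34 p [0.4506 0.2385 0.3079] F [-1.   0.  -4.4] gap 0.0161
over tray t 16.73 p [ 0.5001 -0.4271  0.3004] F [-0.8  0.6 -4.5] gap 0.0155
low t 17.73 p [ 0.5004 -0.4293  0.1118] F [ 0.3  0.3 -4.2] gap 0.0157
```

View pics/w7.png

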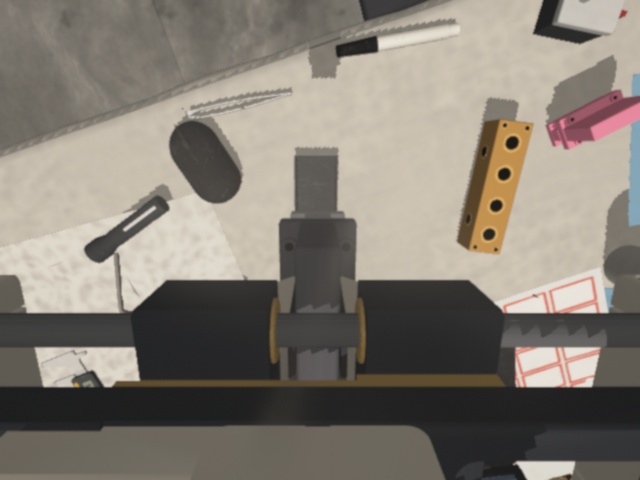

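View pics/w8.png

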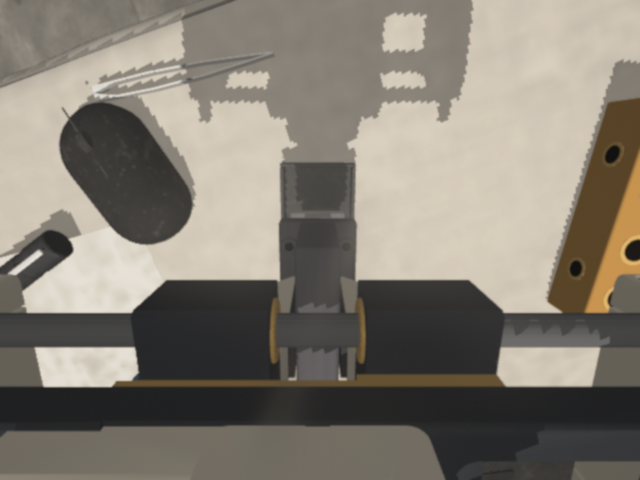

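View pics/s8.png

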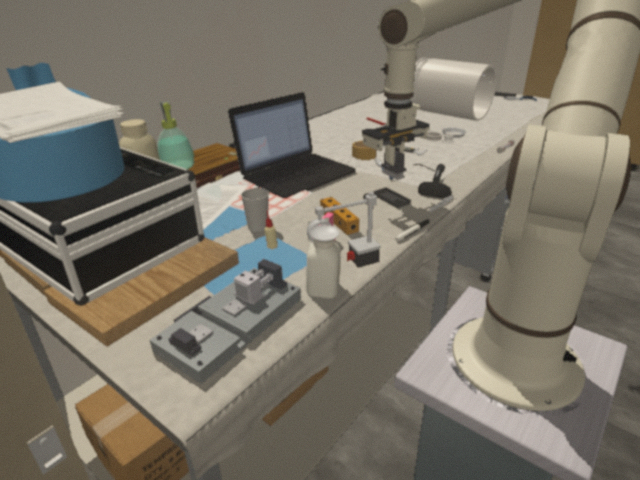

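```bash
python3 - <<'E'
from h import *
c,_=load("w8"); a=np.pi/2-.309; x=np.array([np.cos(a),np.sin(a)]); l=np.array([np.sin(a),-np.cos(a)]) # long dir toward +worldx
p=manip.current_tool_pos()[:2]
for u in (281,356):
  d=plane(c,u,163,.014)[:2]-p; print(d@x,d@l)
E
```

```text
-0.024961981457946127 -0.05586244554999312
0.02614080473526234 -0.05591755528983963
```

```bash
python3 - <<'E'
from h import *
a=np.pi/2-.309; l=np.array([np.sin(a),-np.cos(a)]); x=np.array([np.cos(a),np.sin(a)])
T=manip.current_tool_pos()[:2]-.0015*l+.0006*x
manip.servo_line([*T,.046],vel=.12); st()
z=.046
for z in (.042,.040,.0385,.0375,.0365):
    manip.servo_line([*T,z],vel=.04); st(z)
    if manip.current_force()[2]>-1.5: break
effector.open_jaws(); st("open")
manip.servo_line([*T,.13],vel=.2); manip.sleep(.1); snap("wrist","w9"); snap("scene","s9"); snap("top","t9"); st()
E
```

```text
t 18.52 p [ 0.4996 -0.4282  0.0457] F [ 0.4  0.4 -3.9] gap 0.0156
0.042 t 18.77 p [ 0.4994 -0.4288  0.0424] F [ 0.1  0.3 -4. ] gap 0.016
0.04 t 19.02 p [ 0.4992 -0.4286  0.04  ] F [-0.9 -0.6 -3.8] gap 0.0158
0.0385 t 19.27 p [ 0.4992 -0.4285  0.0384] F [-1.  -0.3 -4.3] gap 0.0159
0.0375 t 19.52 p [ 0.4995 -0.4287  0.0381] F [-1.3  0.9  2.7] gap 0.0161
open t 20.78 p [ 0.4993 -0.4286  0.0375] F [-0.4 -0.4  0.1] gap 0.0917
 t 21.65 p [ 0.4985 -0.4281  0.1284] F [-1.1  0.  -0.2] gap 0.0917
```

View pics/w9.png

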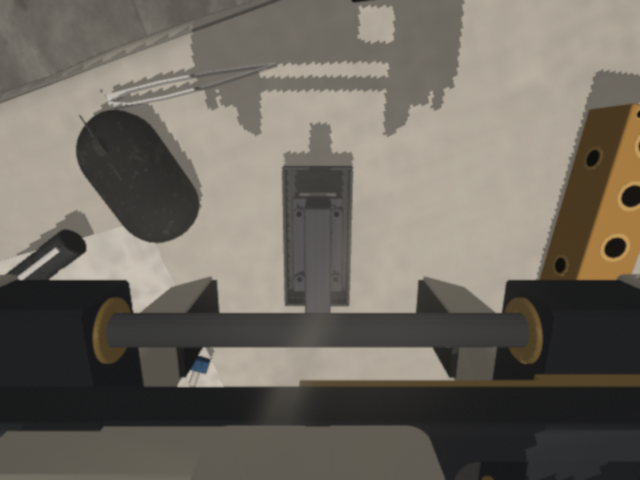

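View pics/s9.png

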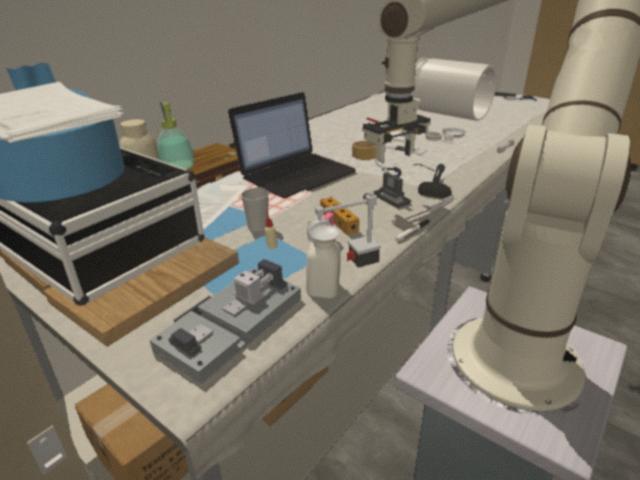

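```bash
python3 - <<'E'
from h import *
c1,_=load("w1"); c=np.array([.5446,-.2245]); a=np.pi/2-.423; x=np.array([np.cos(a),np.sin(a)]); l=np.array([np.sin(a),-np.cos(a)])
for u,v,z in [(420,260,0),(450,270,0),(420,180,0),(450,170,.0),(445,165,.02)]:
  d=plane(c1,340+u/3.6,90+v/3.6,z)[:2]-c; print((d@x).round(4),(d@l).round(4))
q=quat(a)
print(manip.solve_ik([*c,.006],q),manip.solve_ik([*c,.3],q))
for s in (0,np.pi): print(manip.solve_ik(SEAT+[0,0,.3],quat(TH+s)),manip.solve_ik(SEAT+[0,0,.3]+.03*YH,quat(TH+s)))
E
```

```text
0.0706 -0.0546
0.0825 -0.0559
0.0565 -0.0793
0.0647 -0.0867
0.0554 -0.084
[ 1.05247124  0.93603591 -0.99831375  1.82404372  0.96905019  0.9632441
  0.76291679] [ 1.22453033  0.62675955 -1.30606493  1.60628197  0.61348039  1.38767239
  0.99699678]
[ 0.32172918  0.37551156 -1.10634327  1.73862315  0.35306321  1.24783968
 -0.8264949 ] [ 0.22947289  0.39696071 -1.07102794  1.70657475  0.36475435  1.25727915
 -0.87900066]
[ 0.42002265  0.47418631 -1.2916266   1.73659656  0.47348555  1.29643741
  2.20959026] [ 0.34455646  0.5149026  -1.29337491  1.70404695  0.51101566  1.31883329
  2.13767801]
```

```bash
python3 - <<'E'
from h import *
c=np.array([.5446,-.2245]); a=np.pi/2-.423; q=quat(a)
manip.servo_line([.4985,-.428,.22],vel=.3)
manip.move_pose([*c,.20],q); st("over"); snap("wrist","w10")
manip.servo_line([*c,.006],vel=.2); st("down")
effector.close(f_grip=50); st("closed")
manip.servo_line([*c,.10],vel=.2); st("lift"); snap("wrist","w11"); snap("top","t11")
E
```

```text
over t 22.95 p [ 0.5441 -0.2264  0.1991] F [-0.7  0.4 -0.6] gap 0.0917
down t 24.12 p [ 0.5456 -0.2247  0.0072] F [0.3 0.8 0.4] gap 0.0918
closed t 25.0 p [ 0.5446 -0.2244  0.006 ] F [ 0.7 -0.1  0.6] gap 0.0373
lift t 25.62 p [ 0.5434 -0.2249  0.0988] F [-0.2  0.1 -6.6] gap 0.0375
```

View pics/w10.png

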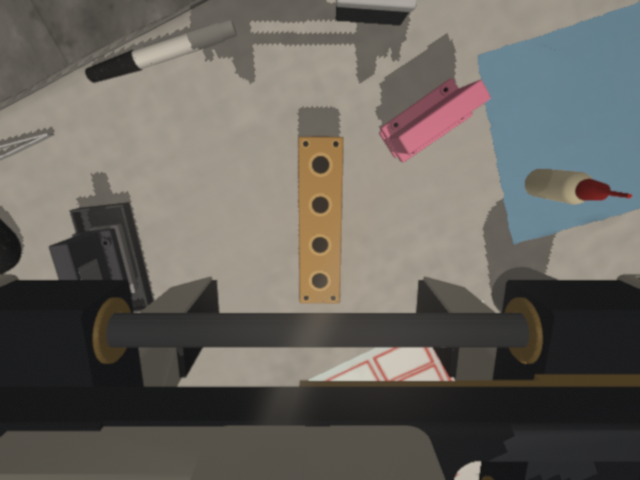

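View pics/w11.png

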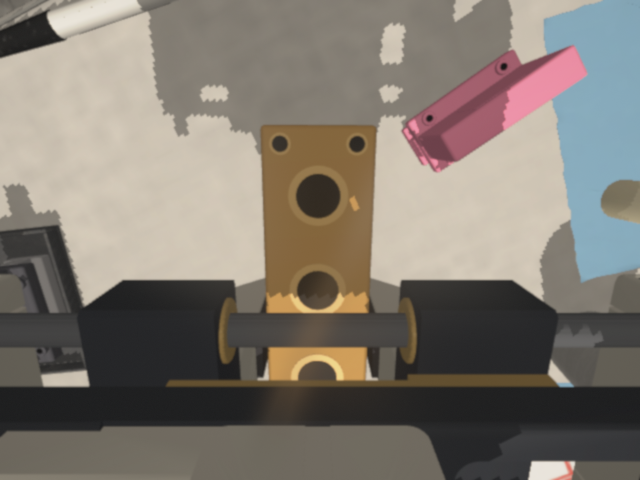

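```bash
python3 - <<'E'
from h import *
c,_=load("w11"); p=manip.current_tool_pos(); T=R.from_quat(manip.current_tcp_rot()); print(p)
for u in (262,319,376):
  print(T.inv().apply(plane(c,u,125.5,p[2]+.034)-p).round(4))
c,_=load("w10")
P=[plane(c,u,v,.04)[:2] for u,v in [(299,136.5),(343.5,136.5),(340.5,303),(299,302)]]; print(np.round(P,4),np.mean(P,0))
E
```

```text
[ 0.54285208 -0.22457593  0.09791612]
[-0.0184 -0.0737 -0.0337]
[ 0.0002 -0.0737 -0.0337]
[ 0.0187 -0.0737 -0.0338]
[[ 0.4697 -0.2102]
 [ 0.4849 -0.1765]
 [ 0.6212 -0.238 ]
 [ 0.6044 -0.273 ]] [ 0.54504716 -0.22442057]
```

```bash
python3 - <<'E'
from h import *
c=manip.current_tool_pos()
manip.servo_line([c[0],c[1],.29],vel=.3); st("up")
q=quat(TH)
manip.move_pose(SEAT+.026*YH+[0,0,.29],q); st("over")
snap("wrist","w12")
manip.servo_line(SEAT+.026*YH+[0,0,.11],vel=.25); st("low")
snap("wrist","w13");snap("scene","s13");snap("top","t13")
E
```

```text
up t 26.5 p [ 0.5416 -0.2248  0.288 ] F [-0.9 -0.3 -6.3] gap 0.0378
over t 28.38 p [0.4658 0.2855 0.2894] F [-0.4  0.2 -5.6] gap 0.0377
low t 29.29 p [0.4662 0.2875 0.1113] F [ 0.   0.9 -5.3] gap 0.0376
```

View pics/w13.png

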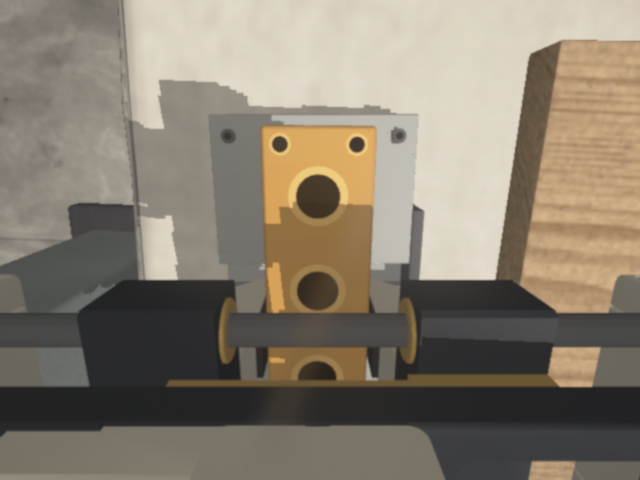

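```bash
python3 - <<'E'
from h import *
_,b=load("s13");_,d=load("t13")
o=np.hstack([cv2.resize(b[220:400,130:330],(440,396)),cv2.resize(d[190:290,160:280],(340,283))[:,:].copy() if 0 else cv2.copyMakeBorder(cv2.resize(d[190:290,160:280],(340,283)),0,113,0,0,0)]); cv2.imwrite("pics/m13.png",o)
E
```

```text
(no output)
```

View pics/m13.png

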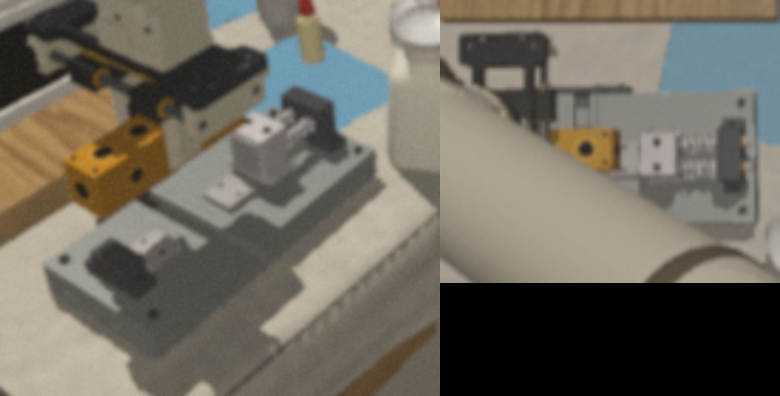

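```bash
python3 - <<'E'
from h import *
manip.servo_line(SEAT+.026*YH+[0,0,.064],vel=.1); st("at 64")
for y in (.018,.008,0,-.005):
    manip.servo_line(SEAT+y*YH+[0,0,.064],vel=.06); st(y); d=manip.current_tool_pos()-SEAT; print("  rel",(d@XH).round(4),(d@YH).round(4))
manip.sleep(.1); st("hold")
snap("wrist","w14");snap("scene","s14");snap("top","t14")
E
python3 - <<'E'
from h import *
_,b=load("s14");_,d=load("t14")
o=np.hstack([cv2.resize(b[220:400,130:330],(440,396)),cv2.copyMakeBorder(cv2.resize(d[190:290,160:280],(340,283)),0,113,0,0,0)]); cv2.imwrite("pics/m14.png",o)
E
```

```text
at 64 t 30.05 p [0.4648 0.2868 0.0635] F [ 0.   0.1 -6.3] gap 0.0375
0.018 t 30.33 p [0.466  0.2789 0.0646] F [-0.2  2.2 -5.5] gap 0.0376
  rel 0.0004 0.0182
0.008 t 30.65 p [0.4664 0.2703 0.0648] F [-1.2  5.  -5.2] gap 0.0379
  rel 0.0004 0.0097
0 t 30.93 p [0.4666 0.2631 0.0649] F [-0.3  7.1 -4.6] gap 0.0373
  rel 0.0003 0.0025
-0.005 t 31.18 p [0.4668 0.2587 0.065 ] F [-0.9  7.8 -5.2] gap 0.0379
  rel 0.0003 -0.0019
hold t 31.28 p [0.4668 0.2589 0.065 ] F [-0.2  7.7 -5.4] gap 0.0375
```

View pics/m14.png

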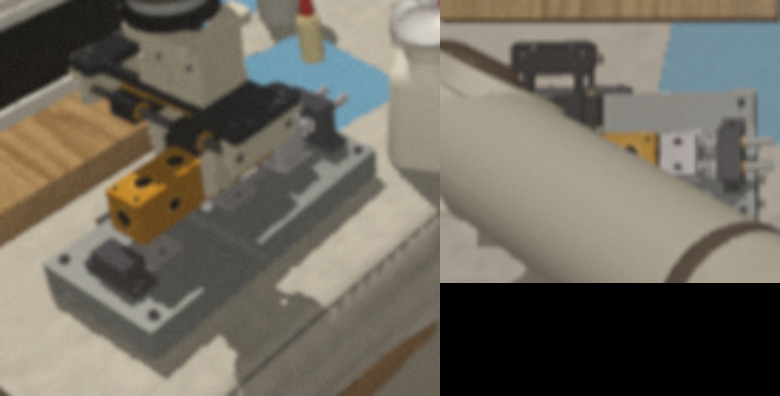

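View pics/w14.png

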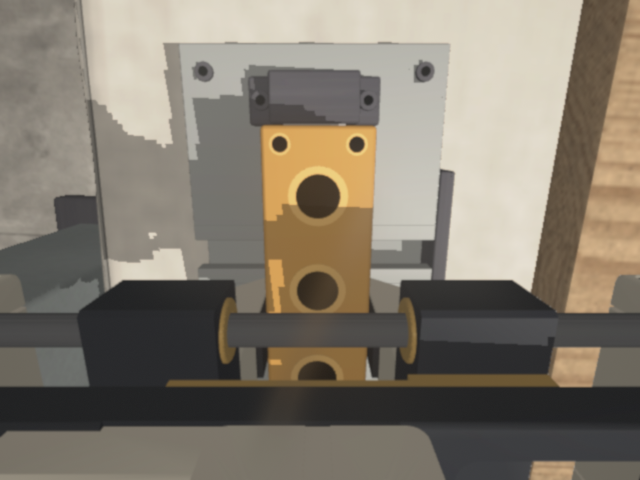

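```bash
python3 - <<'E'
from h import *
c,_=load("w14"); im=cv2.imread("pics/w14.png"); crop(im,230,50,400,150,"w14c.png",4.5)
for v,z in [(70,.054),(108,.054),(112,.054),(124,.054),(124,.04),(126,.099)]:
  d=plane(c,319,v,z)-SEAT; print(v,z,(d@XH).round(4),(d@YH).round(4))
E
```

```text
70 0.054 0.0013 0.0972
108 0.054 0.0014 0.0819
112 0.054 0.0014 0.0803
124 0.054 0.0014 0.0753
124 0.04 0.0015 0.076
126 0.099 0.0011 0.0723
```

View pics/w14c.png

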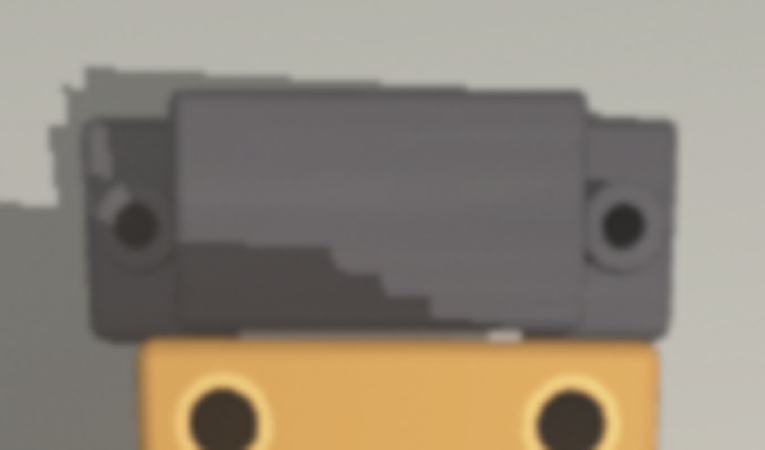

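```bash
python3 - <<'E'
from h import *
def rel(m): st(m); d=manip.current_tool_pos()-SEAT; print("  rel",(d@XH).round(4),(d@YH).round(4))
manip.servo_line(SEAT-.009*YH+[0,0,.064],vel=.05); rel("push")
for z in (.054,.047,.044,.043,.042,.0412,.0405):
    manip.servo_line(SEAT-.009*YH+[0,0,z],vel=.04); rel(z)
    if manip.current_force()[2]>1: break
snap("wrist","w15");snap("scene","s15")
E
python3 - <<'E'
from h import *
_,b=load("s15");_,d=load("w15")
o=np.hstack([cv2.resize(b[220:400,130:330],(400,360)),cv2.resize(d[40:290,160:480],(400,313))[:,:].copy() if 0 else cv2.copyMakeBorder(cv2.resize(d[40:290,160:480],(400,313)),0,47,0,0,0)]); cv2.imwrite("pics/m15.png",o)
E
```

```text
push t 31.68 p [0.467  0.2552 0.065 ] F [-0.8  9.3 -6.4] gap 0.0373
  rel 0.0003 -0.0054
0.054 t 32.08 p [0.4677 0.2556 0.0552] F [ 0.3  8.2 -6.4] gap 0.0376
  rel 0.0011 -0.0051
0.047 t 32.41 p [0.4679 0.2556 0.0483] F [ 1.3  8.7 -5.8] gap 0.0378
  rel 0.0013 -0.0051
0.044 t 32.66 p [0.468  0.2557 0.0455] F [ 0.9  8.1 -4.7] gap 0.0376
  rel 0.0014 -0.005
0.043 t 32.91 p [0.4681 0.2557 0.0447] F [ 0.8  8.  -2.9] gap 0.0381
  rel 0.0014 -0.005
0.042 t 33.16 p [0.4681 0.2558 0.0438] F [ 0.5  8.5 -1.2] gap 0.0378
  rel 0.0014 -0.0049
0.0412 t 33.41 p [0.4681 0.2558 0.043 ] F [ 0.7  8.8 -2.4] gap 0.0376
  rel 0.0015 -0.0049
0.0405 t 33.66 p [0.4681 0.2558 0.0423] F [ 0.7  8.9 -1.7] gap 0.0377
  rel 0.0015 -0.0049
```

View pics/m15.png

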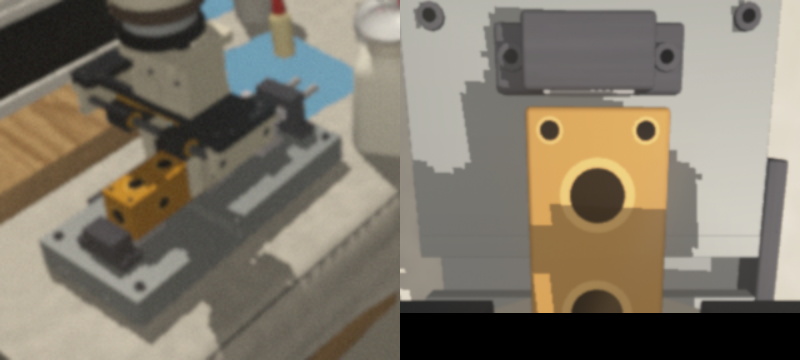

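```bash
python3 - <<'E'
from h import *
def rel(m): st(m); d=manip.current_tool_pos()-SEAT; print("  rel",(d@XH).round(4),(d@YH).round(4), manip.current_wrist_torque().round(2))
for z in (.0397,.0388,.0378,.0366,.0352):
    manip.servo_line(SEAT-.009*YH+[0,0,z],vel=.04); rel(z)
    if manip.current_force()[2]>2: break
snap("wrist","w16")
E
```

```text
0.0397 t 34.01 p [0.4682 0.2559 0.042 ] F [-1.6  7.2  4.1] gap 0.0377
  rel 0.0015 -0.0048 [1.09 0.18 0.06]
```

```bash
python3 - <<'E'
from h import *
def rel(m): st(m); d=manip.current_tool_pos()-SEAT; print("  rel",(d@XH).round(4),(d@YH).round(4), manip.current_wrist_torque().round(2))
for y in (-.007,-.005,-.0035,-.002,-.001):
    manip.servo_line(SEAT+y*YH+[0,0,.0402],vel=.04); rel(y)
    if manip.current_force()[1]<4: break
snap("wrist","w17")
c,_=load("w17"); im=cv2.imread("pics/w17.png"); crop(im,230,30,400,150,"w17c.png",4.5)
E
```

```text
-0.007 t 34.31 p [0.4681 0.2575 0.042 ] F [ 0.6  7.9 -0.6] gap 0.0376
  rel 0.0015 -0.0032 [ 1.21 -0.13  0.07]
-0.005 t 34.56 p [0.4681 0.2576 0.042 ] F [-1.4  4.2  5.1] gap 0.0378
  rel 0.0015 -0.0031 [0.5  0.12 0.27]
-0.0035 t 34.81 p [0.4681 0.2576 0.0419] F [-1.3 -0.2  8.6] gap 0.0381
  rel 0.0015 -0.0031 [-0.01  0.35  0.37]
```

View pics/w17c.png

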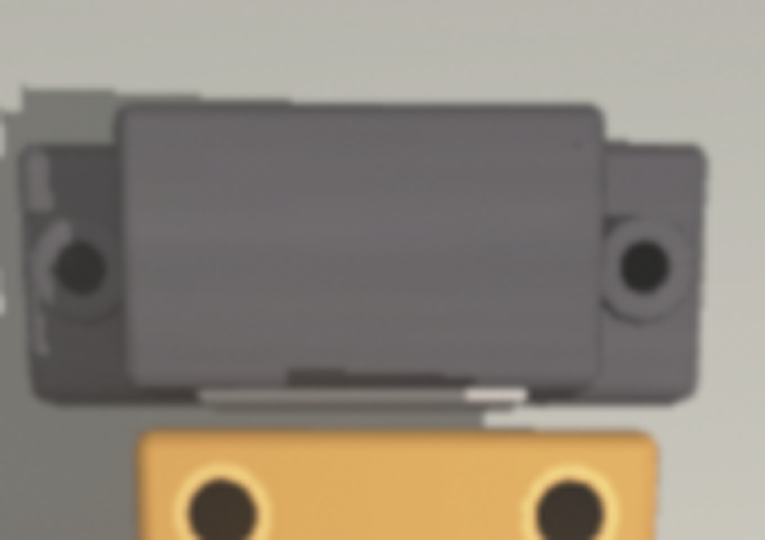

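```bash
python3 - <<'E'
from h import *
c,_=load("w17"); print("eye rel",[(c["eye"]-SEAT)@a for a in (XH,YH,ZH)])
for v,z in [(126,.076),(126,.036),(121,.052),(120.5,.03),(115.5,.054),(53,.054)]:
  d=plane(c,319,v,z)-SEAT; print(v,z,(d@XH).round(4),(d@YH).round(4))
print(R.from_quat(manip.current_tcp_rot()).as_matrix().round(3), TH)
E
```

```text
eye rel [np.float64(0.0014596305397537991), np.float64(0.06565209151331992), np.float64(0.2006499926387819)]
126 0.076 0.0024 0.0711
126 0.036 0.0027 0.0728
121 0.052 0.0026 0.0739
120.5 0.03 0.0028 0.0754
115.5 0.054 0.0026 0.0758
53 0.054 0.0025 0.0973
[[ 0.999  0.045  0.003]
 [ 0.045 -0.999  0.   ]
 [ 0.003  0.    -1.   ]] 0.045
```

View pics/w17.png

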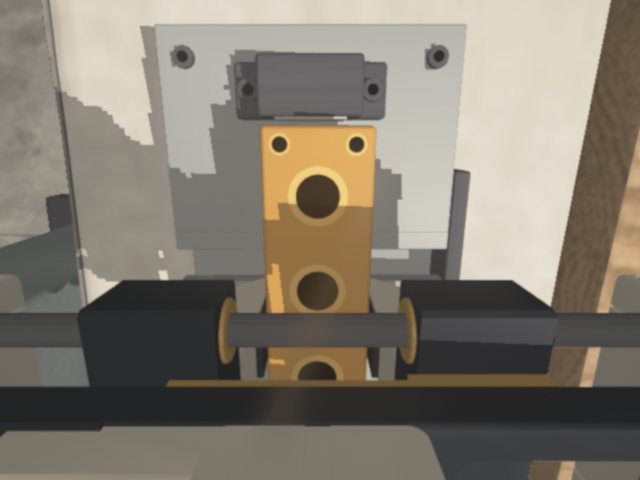

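```bash
python3 - <<'E'
from h import *
def rel(m): st(m); d=manip.current_tool_pos()-SEAT; print("  rel",(d@XH).round(4),(d@YH).round(4), manip.current_wrist_torque().round(2))
for y,z in ((-.0035,.0408),(-.0035,.0414),(-.0035,.042),(-.002,.042),(-.001,.042),(0,.042),(.001,.042)):
    manip.servo_line(SEAT+y*YH+[0,0,z],vel=.04); rel((y,z))
    d=manip.current_tool_pos()-SEAT
    if d@YH>-.0005: break
snap("wrist","w18"); im=cv2.imread("pics/w18.png"); crop(im,230,30,400,150,"w18c.png",4.5)
E
```

```text
(-0.0035, 0.0408) t 35.11 p [0.468  0.2591 0.042 ] F [1.2 5.4 0.4] gap 0.0376
  rel 0.0015 -0.0016 [ 0.81 -0.32  0.15]
(-0.0035, 0.0414) t 35.36 p [0.4679 0.2599 0.0422] F [ 2.2  7.6 -5.6] gap 0.0374
  rel 0.0014 -0.0008 [ 1.46 -0.59  0.29]
(-0.0035, 0.042) t 35.61 p [0.4676 0.2599 0.0426] F [ 2.2  7.9 -6.1] gap 0.0377
  rel 0.0012 -0.0008 [ 1.57 -0.58  0.28]
(-0.002, 0.042) t 35.86 p [0.4676 0.2607 0.0425] F [ 2.7  7.3 -5.3] gap 0.0375
  rel 0.0012 0.0001 [ 1.28 -0.61  0.23]
```

View pics/w18c.png

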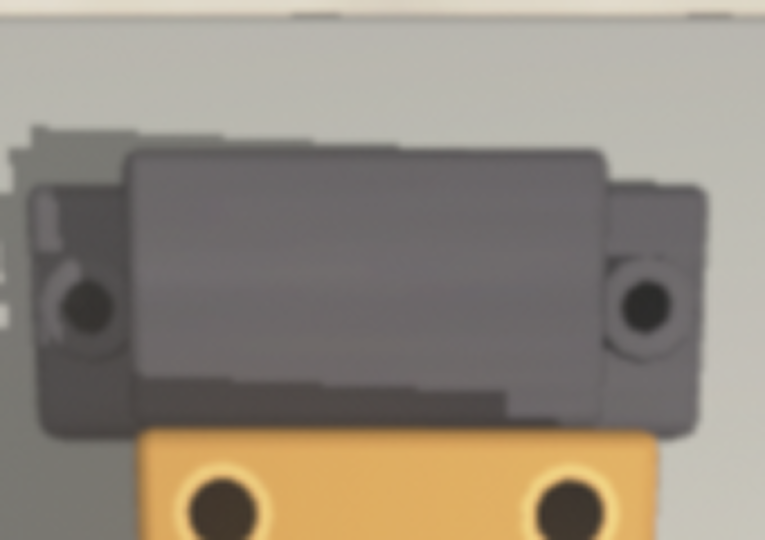

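```bash
python3 - <<'E'
from h import *
def rel(m): st(m); d=manip.current_tool_pos()-SEAT; print("  rel",(d@XH).round(4),(d@YH).round(4), manip.current_wrist_torque().round(2))
for y,z in ((-.001,.042),(0,.042),(0,.0412),(0,.0405)):
    manip.servo_line(SEAT+y*YH+[0,0,z],vel=.04); rel((y,z))
    if manip.current_force()[2]>0: break
effector.open_jaws(); rel("open")
p=manip.current_tool_pos()
manip.servo_line([p[0],p[1],.14],vel=.15); manip.sleep(.2); rel("up")
snap("wrist","w19");snap("scene","s19")
manip.servo_line([p[0],p[1]+.0,.30],vel=.3); snap("wrist","w20"); rel("up2")
E
python3 - <<'E'
from h import *
_,b=load("s19");_,d=load("w19")
crop(b,140,230,330,390,"s19c.png",4)
E
```

```text
(-0.001, 0.042) t 36.16 p [0.4676 0.2608 0.0424] F [ 3.2  4.2 -4.8] gap 0.0377
  rel 0.0011 0.0001 [ 1.07 -0.74  0.31]
(0, 0.042) t 36.41 p [0.4676 0.2608 0.0423] F [ 4.6  3.8 -3.7] gap 0.0379
  rel 0.0012 0.0001 [ 0.78 -0.99  0.45]
(0, 0.0412) t 36.66 p [0.4676 0.2608 0.0419] F [4.6 1.6 3.9] gap 0.0379
  rel 0.0011 0.0001 [ 0.4  -0.88  0.28]
open t 37.65 p [0.4664 0.2606 0.0412] F [0.8 0.4 0.2] gap 0.0919
  rel 0.0 -0.0 [-0.02 -0.09  0.03]
up t 38.66 p [0.4658 0.2603 0.139 ] F [-0.3  0.1 -0.1] gap 0.092
  rel -0.0007 -0.0003 [-0.02 -0.15 -0.  ]
up2 t 39.49 p [0.466  0.2599 0.2991] F [0.1 0.1 0. ] gap 0.0919
  rel -0.0005 -0.0007 [-0.05 -0.13  0.02]
```

View pics/s19c.png

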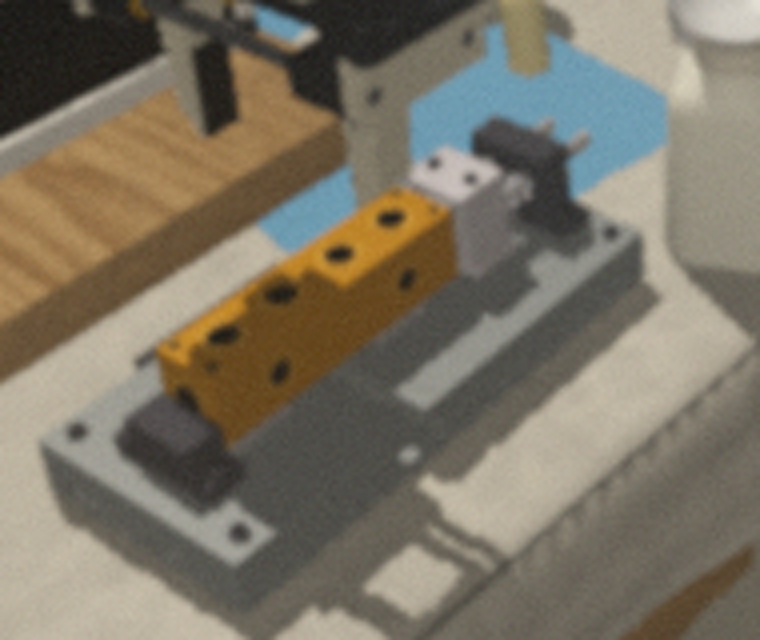

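View pics/w19.png

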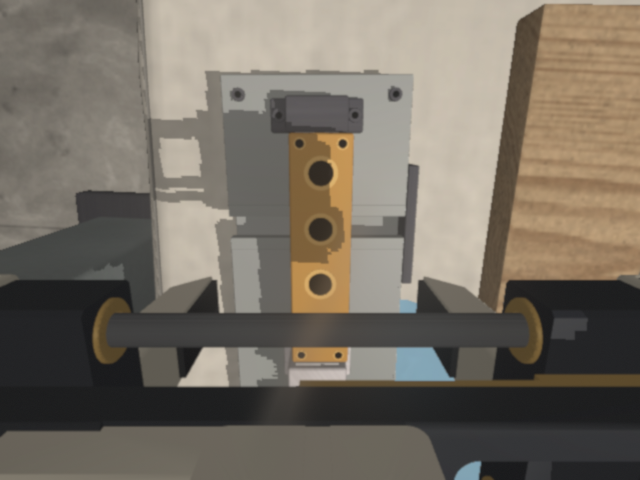

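View pics/w20.png

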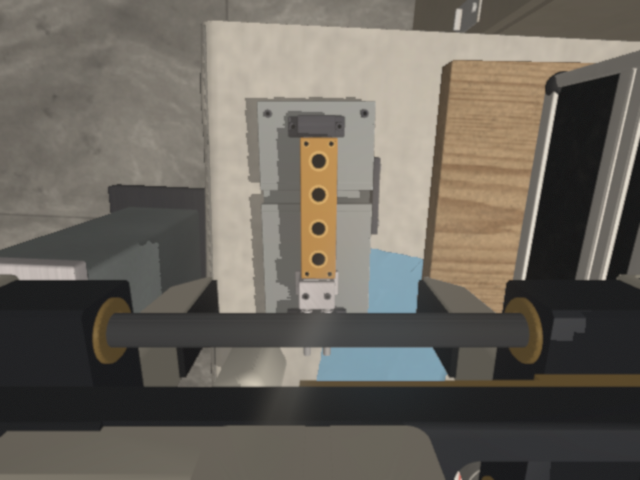

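```bash
python3 - <<'E'
from h import *
cs={}
for n in ("w19","w20"):
    c,im=load(n); h=cv2.cvtColor(im,cv2.COLOR_BGR2HSV)
    m=cv2.inRange(h,(12,110,60),(26,255,255)); m[:, :285]=0; m[:,360:]=0
    m=cv2.morphologyEx(m,cv2.MORPH_CLOSE,np.ones((9,9)))
    k=max(cv2.findContours(m,0,2)[0],key=cv2.contourArea); b=cv2.boxPoints(cv2.minAreaRect(k))
    print(n,b.round(1).tolist())
    P=np.array([plane(c,*p,.076) for p in b]); C=P.mean(0)-SEAT
    o=b[b[:,1].argsort()]; A=np.array([plane(c,*p,.076) for p in o]); d=(A[0]+A[1]-A[2]-A[3])/2
    print(" rel x,y",(C@XH).round(4),(C@YH).round(4),"len",np.linalg.norm(d).round(4),"ang err",(d[:2]@XH[:2]/np.linalg.norm(d)).round(4))
    im2=im; crop(im,270,80 if n=="w19" else 95,380,160,n+"c.png",6)
# height from top-port centres, two views
c1,_=load("w19");c2,_=load("w20")
for p,q in [((320.5,173.5),(318.5,161)),((320.5,229.5),(318.5,194.5)),((320.5,285),(318.5,228.5))]: 
    P,e=tri(c1,p,c2,q); print(P.round(4),e.round(4))
E
```

```text
w19 [[289.0, 312.0], [289.0, 133.0], [352.0, 133.0], [352.0, 312.0]]
 rel x,y 0.0018 0.0178 len 0.1128 ang err -0.0034
w20 [[300.0, 137.0], [336.0, 137.0], [336.0, 277.0], [300.0, 277.0]]
 rel x,y 0.0014 0.0001 len 0.1486 ang err -0.0012
[0.4659 0.3115 0.0723] 0.0002
[0.4675 0.2776 0.0754] 0.0001
[0.4692 0.2419 0.078 ] 0.0001
```

View pics/w19c.png

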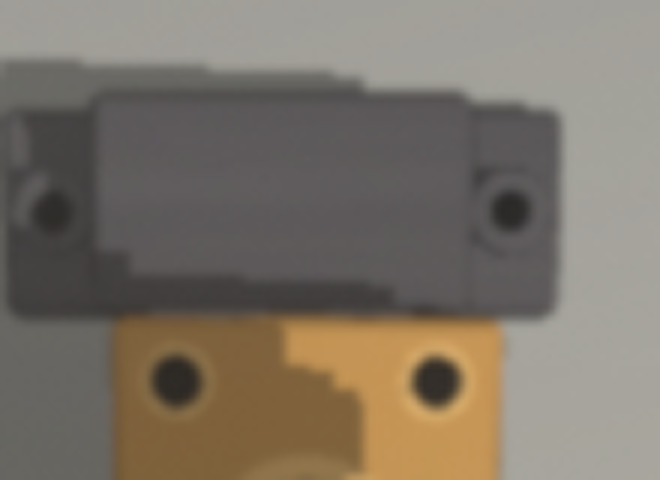

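```bash
python3 - <<'E'
from h import *
manip.move_pose([.52,-.12,.36],quat(np.radians(65))); st()
c,im=snap("scene","s21"); c2,im2=snap("top","t21")
crop(im,140,240,320,380,"s21c.png",4.4); crop(im2,165,210,285,280,"t21c.png",6)
E
```

```text
t 41.02 p [ 0.5198 -0.1189  0.3596] F [-0.5 -0.4  0.1] gap 0.0918
```

View pics/s21c.png

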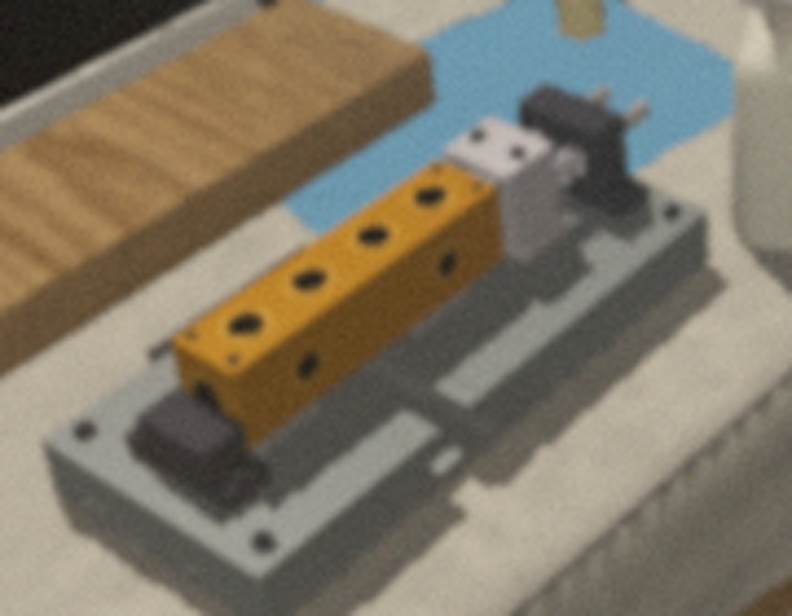

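View pics/t21c.png

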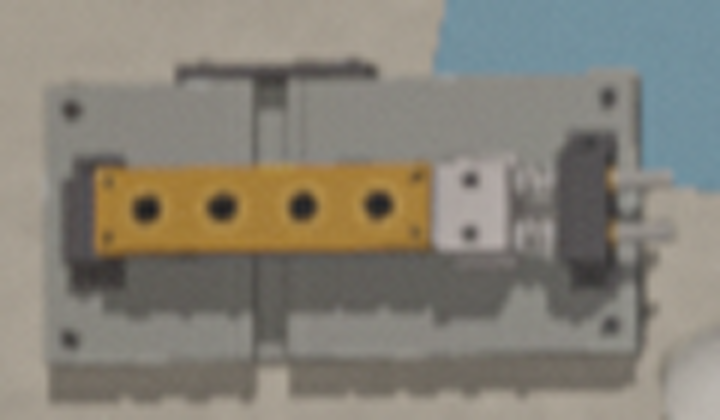

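View pics/s21.png

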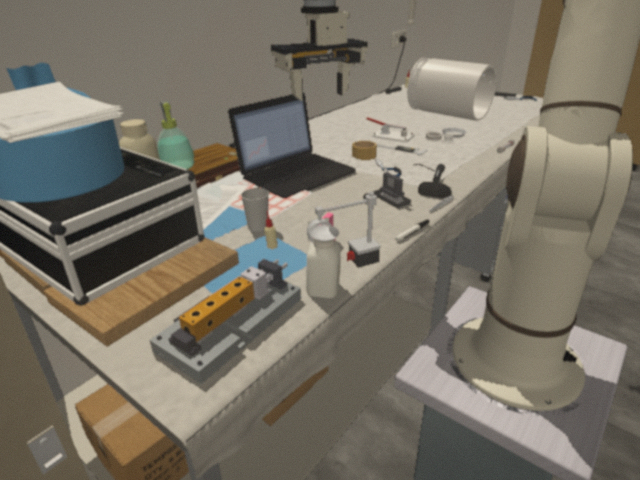

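```bash
python3 - <<'E'
from h import *
c,im=load("s21"); ct,_=load("t21")
big=cv2.resize(im[240:380,140:320],None,fx=4.4,fy=4.4,interpolation=cv2.INTER_CUBIC)
for nm,x,y,z in [("anvil-front-top",-.0176,.075,.076),("anvil-back-top",.0204,.075,.076),("carr-front-top",-.0176,-.075,.076),("carr-front-bot",-.0176,-.075,.036),("carr-back-top",.0204,-.075,.076),("carr edge front",-.0186,-.075,.080),("deck corner",-.065,.1072,.03)]:
    p=proj(c,SEAT+x*XH+y*YH+[0,0,z]); u=((p-[140,240]+.5)*4.4-.5); print(nm,u.round(0)); cv2.circle(big,tuple(int(v) for v in u.round()),4,(0,0,255),1)
cv2.imwrite("pics/s21p.png",big)
S=lambda x,y:(x/4.4+140-.5+.5/4.4,y/4.4+240-.5+.5/4.4)
Tm=lambda x,y:(x/6+165-.5+.5/6,y/6+210-.5+.5/6)
for p,q in [((246,324),(146,208)),((310,280),(222,207)),((373,236),(302,206)),((430,195),(379,205))]:
    P,e=tri(c,S(*p),ct,Tm(*q)); print(P.round(4),e.round(4))
E
```

```text
anvil-front-top [237. 371.]
anvil-back-top [172. 335.]
carr-front-top [501. 182.]
carr-front-bot [509. 254.]
carr-back-top [439. 153.]
carr edge front [502. 175.]
deck corner [274. 562.]
[0.4663 0.3139 0.075 ] 0.0001
[0.4676 0.2799 0.0749] 0.0002
[0.4689 0.2442 0.0749] 0.0006
[0.4703 0.2098 0.0754] 0.0011
```

View pics/s21p.png

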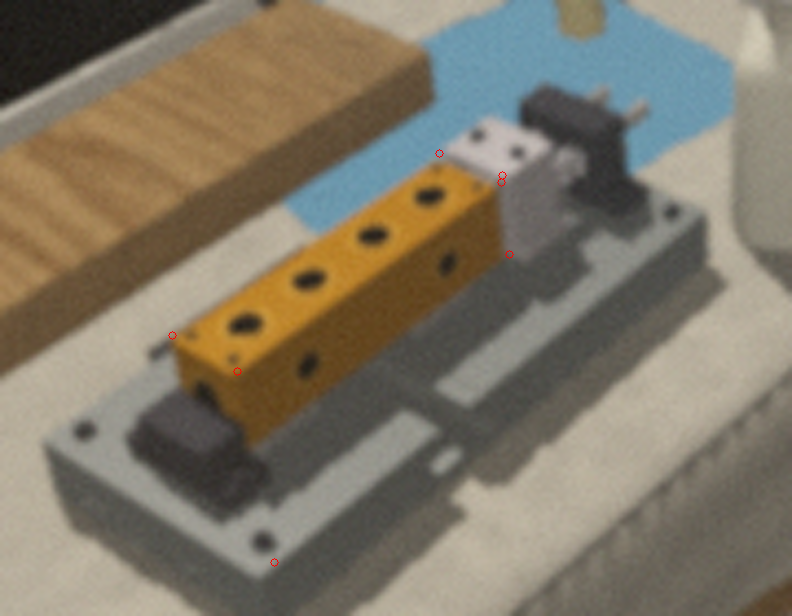

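```bash
python3 - <<'E'
from h import *
st(); manip.hand_in(); print(manip.current_clock())
E
```

```text
t 41.12 p [ 0.52   -0.1186  0.3599] F [-0.4  0.4  0.5] gap 0.0919
the job is handed in; nothing more can be done
the job is handed in; nothing more can be done
```

The stop stands in the tray and the long block is clamped in the fixture. I handed the job in at about 41 s; no verdict was reported.

- **Stop:** I gripped it first at its front end and slid it about 54 mm. I then regripped it at the centre, clear of the carriage and anvil, and pulled it out to 48 mm in front of the mouth. It was set down on force contact, and the pictures after release show it upright inside the tray walls.
- **Block, pressing and lowering:** Pressed against the carriage, the block end stood 2.7 mm off the anvil (carriage at about 0.021). I pressed about 3.5 mm further and lowered it onto the strips.
- **Block, seating:** The first move back toward the anvil stuck because I was pressing down too hard. I eased the downward force, moved it to the anvil and opened the jaws.
- **Last checks on the block:** The centre is about 0.1 mm from the seat along the clamping line and 1.4 mm across it. The in-line angle error is about 0.001 rad. All four port heights are 0.075 m (0.076 expected), so it lies flat.
- **Disagreeing check:** An earlier height reading from two wrist views suggested a tilt of about 0.08 rad. Those two views were nearly one above the other, so it is a weak measurement. The scene and top cameras show no tilt.
- **Bystanders and arm:** In the last scene picture the bottle and oiler stand where they were (judged by eye), and the arm is clear of everything.

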